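# Put the air filter on bypass

### The arm

A 6-joint arm with a two-finger parallel gripper is mounted at the origin on the work surface. World frame = base frame: x ahead of the robot, y to its left, z up, the work surface at z = 0. Lengths are in m, angles in rad, forces in N, time in s.
With the tool pointing down it reaches from about 0.275 to 1 m from the base axis. Payload 8.4 kg.
Tool frame: the origin (TCP) lies midway between the tips of the shut fingers; the grasp point (between the pads) lies 19 mm behind it (arm.tcp_to_grasp is the distance from the TCP to the grasp point, in m); z points along the fingers, y is the direction in which the jaws open and shut (so a half turn about z gives the same grasp; the last joint's range is limited). The gripper opens to 85 mm and grips with 20 to 120 N. Pads are 22 mm wide; open, the fingers measure 114 mm over their backs; the gripper's body (76 mm by 85 mm) begins 54 mm behind the grasp point. The pads swing forward as they close: fully open they stand 13 mm farther back than shut.
Start: joints at [-1.195, 0.353, 1.633, -0, 1.155, -0.002], TCP at [0.231, -0.581, 0.231] pointing down, gripper open.
Joint ranges: [-2.63, 2.63], [-0.92, 2.1], [0.06, 2.66], [-1.3, 4.44], [0, 2.69], [-3.02, 3.02]. Speed limits (rad/s): [2.22, 2.22, 2.79, 3.14, 3.14, 3.14].

### API

Orientations are given as [roll, pitch, yaw] about the fixed x, y, z axes, in that order (R = Rz(yaw) Ry(pitch) Rx(roll)).
In Python, from station import arm, imaging, finder gives the robot as it stands.
- The arm moves only by the shell command python3 -m pendant 'ROWS'. ROWS is JSON, a list of rows, each an object with "translation": the shift along the world's x, y, z in mm, a list of three; "yaw": the turn about the world's z in units of 5 degrees (1.0 is 5 degrees); "fingers": the opening in per cent of the stroke, from 0 (shut) to 100 (fully open). A call has 1 to 20 rows; each row shifts and turns the pose as measured when the row begins; what a row does not reach is not made up. A row lasts 1/10 s, in which the tool goes at most 50 mm and 8.59 degrees, less where a joint would pass 70% of its speed; a pose out of reach is approached as far as the arm can. A call is refused whole if a number of a shift passes 50 or a number of a turn 1, either way. A call with a gripper value outside its range is refused whole. The fingers move at their own pace and stop on an object; the grip force is fixed at half the most. Time passes only in rows, so rows that do not move let the fingers close. It gives the time, the measured TCP pose, the force and the opening at its end, in the units of the state.
- arm.observe(): the state, without advancing time (a new reading comes with each control period).
- imaging.snapshot(name): name is "side" or "top" or "wrist"; returns a dict with "frame" (420x560x3 uint8, red, green, blue), "fov_y" (degrees; the focal length in pixels is half the picture's height over the tangent of half this angle, whatever the lens; pixels are square), "cx", "cy" (the principal point, pixels), "dist_coeffs" ([k1, k2, p1, p2, k3] as OpenCV has them; the pictures are not rectified), "world_from_camera" (4x4, takes a point from camera to world coordinates). Camera axes: x right, y up, looking along -z (the intrinsics and any distortion apply to the point x, -y, -z); pixel columns grow to the right and rows downward; lengths in m; the calibration is good to about 2 mm. A picture is of the moment at which its call begins. There is no depth.
- arm.sign_off(): hands the job in, once; it reports no verdict.
Trained networks look in a picture, given as the dict that the camera call returned (one of the last four; its "shot" number tells which), for a name from the list of things; names that differ only in an ending like _2 or _b are one class to them, and where a whole thing is asked for, a point or a joint stands for the part that bears it (a point fixed in the world has none). Each returns a list of dicts, best first, with "score" (0 to 1); they miss things now and then, are a little off and sometimes report something else, mostly with a low value. They report only what shows in the picture. A call takes as long as a camera call.
- finder.recognise(query, picture): "extent" ([centre column, centre row, width, height] in pixels, round what is visible of it).
- finder.landmark_of(query, picture): "pixel" ([column, row] in pixels: a listed point, or the origin of a listed thing).
The state is a dict: "t": time; "q": joint angles; "qvel": joint speeds; "joint_torque": joint torques, N m; "position": TCP position; "orientation": TCP orientation; "contact_force": force on the tool from outside, world axes, zero at the start; "moment": the same for the moment, N m; "grip_width": finger opening in m.
Only numpy, scipy, OpenCV 4.12 (cv2) and the standard library are available. Lean on these libraries where they do the work, as an engineer would, in place of code of your own. Each camera call takes 0.05 s, during which the arm holds its last target.

### The job

The compressed-air filter on the bench is due for a new element: put it on bypass without cutting off the air to the tools. With a fingertip push the yellow bypass lever right round to fully open first, and only then push the two red levers either side of the filter right round to fully shut, in either order. Push only: do not disturb the black tool-outlet lever or any of the loose things standing about.

Things in the scene. Friction and masses are not known exactly. Their poses are not given: they have to be found in the camera images.
- airline: Fixed compressed-air pipework, 25 mm blue pipe, centre line 160 mm above the bench. Origin on the bench at the middle of the pipe loop; z up; y along the two long pipes, against the air flow; x from the bypass pipe (x = -75 mm, nearer the robot) to the filter pipe (x = +75 mm). Cross pipes at y = +250, -190 mm. Pipes, collars and valve bodies stay below 180 mm; only stems and levers are higher.
- filter_head (a point): Centre of the top face of the filter's grey cast head (66 x 64 mm), 183 mm above the bench, in the filter pipe; a small indicator button stands 14 mm above it. The clear bowl hangs below.
- bypass_lever (a joint): Ball-valve lever, yellow sleeve, bypass pipe; vertical axis, a stop at each end. 0 = shut (across the pipe, points along airline +x), 1.571 = fully open (along the pipe, points to airline +y). Opens counter-clockwise seen from above. Starts within 0.12 of shut. Friction of about 0.7 N m (9 N at mid-sleeve) holds it where it is left.
- inlet_lever (a joint): Ball-valve lever like the bypass one (same turning sense, stops and friction), red sleeve, in the filter pipe on the +y (supply) side of the filter. 0 = shut (points along airline -x, towards the robot), 1.571 = fully open (points along airline -y). Starts within 0.15 of fully open.
- outlet_lever (a joint): Lever like the inlet one, red sleeve, in the filter pipe on the -y side of the filter. 0 = shut (points along airline -x), 1.571 = fully open (points along airline -y). Starts within 0.15 of fully open.
- tool_lever (a joint): Lever with a black sleeve, on the tool outlet at the -y end of the filter pipe. 1.571 = fully open (points along airline -y), 0 = shut. Starts within 0.15 of fully open; not to be touched.
- bypass_stem (a point): Point on the vertical turning axis of the bypass lever, at the height of the middle of its sleeve (216 mm above the bench).
- bypass_grip (a point): Middle of the yellow sleeve of the bypass lever, 79 mm from the stem axis. The sleeve is 66 mm long (46 to 112 mm from the axis), 20 mm wide and 12 mm high (210 to 222 mm above the bench); a steel strap runs down from it to the stem. Free air below the sleeve down to 185 mm.
- inlet_stem (a point): Point on the vertical turning axis of the inlet lever, at the height of the middle of its sleeve (216 mm above the bench).
- inlet_grip (a point): Middle of the red sleeve of the inlet lever, 79 mm from the stem axis. The sleeve is 66 mm long (46 to 112 mm from the axis), 20 mm wide and 12 mm high (210 to 222 mm above the bench); a steel strap runs down from it to the stem. Free air below the sleeve down to 185 mm.
- outlet_stem (a point): Point on the vertical turning axis of the outlet lever, at the height of the middle of its sleeve (216 mm above the bench).
- outlet_grip (a point): Middle of the red sleeve of the outlet lever, 79 mm from the stem axis. The sleeve is 66 mm long (46 to 112 mm from the axis), 20 mm wide and 12 mm high (210 to 222 mm above the bench); a steel strap runs down from it to the stem. Free air below the sleeve down to 185 mm.
- tool_stem (a point): Point on the vertical turning axis of the tool lever, at the height of the middle of its sleeve (216 mm above the bench).
- tool_grip (a point): Middle of the black sleeve of the tool lever, 79 mm from the stem axis. The sleeve is 66 mm long (46 to 112 mm from the axis), 20 mm wide and 12 mm high (210 to 222 mm above the bench); a steel strap runs down from it to the stem. Free air below the sleeve down to 185 mm.
- element_mid (a point): Bystander, loose: spare filter element, white pleated cylinder with black end caps, 48 mm diameter, 80 mm tall, standing between the two pipe legs. The point is at its middle, 40 mm above the bench.
- tape_mid (a point): Bystander, loose: roll of sealing tape lying flat between the pipe legs, white with blue flanges, 54 mm diameter, 18 mm high. The point is at its middle, 9 mm above the bench.
- plug_mid (a point): Bystander, loose: small brass hose coupling standing upright, 29 mm diameter, 48 mm tall. The point is at its middle, 24 mm above the bench.
- spray_mid (a point): Bystander, loose: white spray bottle with red cap, 56 mm diameter, 150 mm tall, beyond the pipes. The point is at its middle, 75 mm above the bench.
- spanner_mid (a point): Bystander, loose: steel spanner lying flat on the robot's side of the pipes, 190 mm long. The point is at its middle, 6 mm above the bench.
- carton_mid (a point): Bystander, loose: cardboard carton with a blue band, 60 x 60 x 100 mm high, beyond the pipes. The point is at its middle, 50 mm above the bench.
- tapemeasure_mid (a point): Bystander, loose: yellow and black tape measure, 68 x 36 x 60 mm high, on the robot's side of the pipes. The point is at its middle, 30 mm above the bench.

How it is judged:
By the outcome, as a careful person would: the job done as asked, in the order asked, and still so for the second after the job is handed in, with the robot touching nothing.
It also fails if it takes over 67 s, if anything falls off the work surface, if the arm or the gripper's body presses on something with over 40 N, if the wrist force passes 120 N, or if a joint passes its speed limit or range.

## Working session

There is one attempt and no reset: what is moved stays moved. The work goes in short steps, Python scripts to look and compute and a shell command to move; the robot and the scene stay as the last step left them, time stands still between calls to the robot, and variables do not carry over. Pictures are saved under pics/ and viewed, and the job is handed in when it is done.

```bash
mkdir -p pics
cat > h.py <<'E'
import numpy as np, cv2
from station import arm, imaging, finder
def K(p):
    h=p["frame"].shape[0]; f=h/2/np.tan(np.radians(p["fov_y"])/2)
    return np.array([[f,0,p["cx"]],[0,f,p["cy"]],[0,0,1]])
def ray(p,px):
    u=cv2.undistortPoints(np.array([[px]],float),K(p),np.array(p["dist_coeffs"],float))[0,0]
    T=np.array(p["world_from_camera"]); d=T[:3,:3]@np.array([u[0],-u[1],-1]); return T[:3,3],d
def atz(p,px,z):
    o,d=ray(p,px); return o+d*(z-o[2])/d[2]
def save(p,n): cv2.imwrite(f"pics/{n}.png",p["frame"][:,:,::-1])
E
python3 - <<'E'
from h import *
print({k:np.round(v,3) if not isinstance(v,str) else v for k,v in arm.observe().items()})
Z=dict(bypass_stem=.216,bypass_grip=.216,inlet_stem=.216,inlet_grip=.216,outlet_stem=.216,outlet_grip=.216,tool_stem=.216,tool_grip=.216,filter_head=.183,airline=0,element_mid=.04,spray_mid=.075,carton_mid=.05,tapemeasure_mid=.03,plug_mid=.024)
for c in ["top","side"]:
    p=imaging.snapshot(c); save(p,c+"0"); print(c,np.round(p["world_from_camera"],2).tolist())
    for n,z in Z.items():
        r=finder.landmark_of(n,p)[:2]
        for a in r: print(n,round(a["score"],2),np.round(a["pixel"]),np.round(atz(p,a["pixel"],z),3))
p=imaging.snapshot("wrist"); save(p,"wrist0")
E
```

```text
{'t': np.float64(0.0), 'q': array([-1.195,  0.354,  1.634,  0.   ,  1.155, -0.002]), 'qvel': array([ 0.001,  0.   , -0.001, -0.001, -0.001, -0.   ]), 'joint_torque': array([-2.0000e-03, -6.0526e+01, -3.4207e+01, -0.0000e+00,  1.0000e-02,
       -0.0000e+00]), 'position': array([ 0.23 , -0.58 ,  0.231]), 'orientation': array([-3.14 , -0.   ,  0.378]), 'contact_force': array([0.199, 0.317, 0.635]), 'moment': array([-0.019,  0.019,  0.015]), 'grip_width': np.float64(0.086)}
top [[0.0, 1.0, -0.03, 0.49], [-1.0, 0.0, -0.01, -0.03], [-0.01, 0.03, 1.0, 1.12], [0.0, 0.0, 0.0, 1.0]]
bypass_stem 0.9 [200. 227.] [0.487 0.114 0.216]
bypass_stem 0.35 [393. 119.] [ 0.687 -0.238  0.216]
bypass_grip 0.68 [187. 187.] [0.559 0.139 0.216]
inlet_stem 0.85 [126. 155.] [0.619 0.253 0.216]
inlet_grip 0.72 [164. 150.] [0.628 0.181 0.216]
outlet_stem 0.88 [250. 138.] [0.65  0.023 0.216]
outlet_stem 0.32 [239. 185.] [0.563 0.044 0.216]
outlet_grip 0.96 [289. 139.] [ 0.648 -0.046  0.216]
outlet_grip 0.46 [199. 229.] [0.484 0.114 0.216]
tool_stem 0.94 [349. 125.] [ 0.674 -0.157  0.216]
tool_stem 0.24 [167. 152.
[... 857 characters left out ...]
216]
outlet_stem 0.61 [301. 177.] [ 0.579 -0.028  0.216]
outlet_grip 0.6 [341. 170.] [ 0.652 -0.047  0.216]
tool_stem 0.6 [396. 202.] [ 0.681 -0.161  0.216]
tool_grip 0.64 [427. 238.] [ 0.666 -0.247  0.216]
tool_grip 0.56 [251. 103.] [0.621 0.268 0.216]
filter_head 0.56 [292. 149.] [0.632 0.098 0.183]
filter_head 0.31 [250. 107.] [0.635 0.31  0.183]
element_mid 0.74 [240. 187.] [0.546 0.204 0.04 ]
spray_mid 0.49 [285. 149.] [0.696 0.247 0.075]
spray_mid 0.41 [225. 156.] [0.55  0.299 0.075]
carton_mid 0.67 [352. 205.] [0.736 0.006 0.05 ]
tapemeasure_mid 0.63 [397. 203.] [ 0.847 -0.023  0.03 ]
tapemeasure_mid 0.56 [233. 284.] [ 0.419 -0.046  0.03 ]
plug_mid 0.44 [307. 176.] [0.719 0.176 0.024]
```

View pics/top0.png

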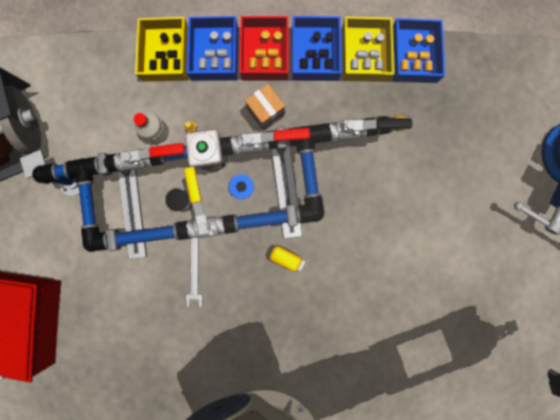

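View pics/side0.png

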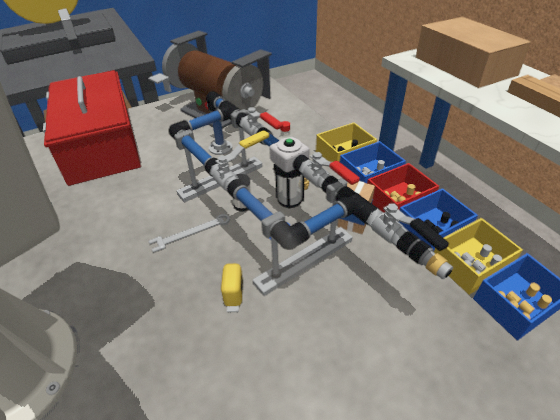

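The pictures agree with the networks. The yellow lever lies across the pipe at (193,185) in the top view. The red levers run along the filter pipe at (166,150) and (292,134), and the black one is at (396,123). First I shut the fingers, rise, and travel above everything.

```bash
python3 -m pendant '[{"translation":[0,0,40],"yaw":-1,"fingers":0},{"translation":[0,0,40],"yaw":-1,"fingers":0},{"translation":[20,40,0],"yaw":-0.7,"fingers":0},{"translation":[20,40,0],"yaw":0,"fingers":0},{"translation":[20,40,0],"yaw":0,"fingers":0},{"translation":[20,40,0],"yaw":0,"fingers":0},{"translation":[20,40,0],"yaw":0,"fingers":0},{"translation":[20,40,0],"yaw":0,"fingers":0},{"translation":[20,40,0],"yaw":0,"fingers":0},{"translation":[20,40,0],"yaw":0,"fingers":0},{"translation":[20,40,0],"yaw":0,"fingers":0},{"translation":[20,40,0],"yaw":0,"fingers":0},{"translation":[20,40,0],"yaw":0,"fingers":0},{"translation":[20,40,0],"yaw":0,"fingers":0}]'
```

```text
t: 3.05
position: [0.474, -0.0865, 0.3158]
orientation: [3.137, -0.008, 0.123]
contact_force: [1.2, -1.2, 0.5]
grip_width: -0.0003
```

```bash
python3 -m pendant '[{"translation":[30,30,0],"yaw":0,"fingers":0},{"translation":[30,30,0],"yaw":0,"fingers":0},{"translation":[30,45,0],"yaw":0,"fingers":0},{"translation":[4,45,0],"yaw":0.2,"fingers":0},{"translation":[0,0,0],"yaw":0,"fingers":0}]'
python3 - <<'E'
from h import *
s=arm.observe();print(s['position'],s['orientation'])
for c in ["wrist","top"]:
    p=imaging.snapshot(c); save(p,c+"1")
    for n in ["bypass_stem","bypass_grip","inlet_stem","inlet_grip","outlet_stem","outlet_grip"]:
        for a in finder.landmark_of(n,p)[:1]: print(c,n,round(a["score"],2),np.round(a["pixel"]),np.round(atz(p,a["pixel"],.216),3))
E
```

```text
t: 3.55
position: [0.5695, 0.0703, 0.3164]
orientation: [3.138, -0.011, 0.146]
contact_force: [0.9, -0.4, -0.2]
grip_width: 0.0001
[0.5694943  0.07029598 0.31638978] [ 3.13757699 -0.01090149  0.14555374]
wrist bypass_stem 0.89 [223. 293.] [0.488 0.111 0.216]
wrist bypass_grip 0.57 [211. 208.] [0.562 0.128 0.216]
wrist inlet_stem 0.71 [ 46. 113.] [0.618 0.255 0.216]
wrist inlet_grip 0.67 [151. 115.] [0.627 0.178 0.216]
wrist outlet_stem 0.61 [357. 114.] [0.65  0.027 0.216]
wrist outlet_grip 0.8 [463. 119.] [ 0.658 -0.052  0.216]
top bypass_stem 0.64 [200. 226.] [0.488 0.114 0.216]
top bypass_grip 0.92 [189. 187.] [0.559 0.134 0.216]
top inlet_stem 0.56 [265. 109.] [ 0.703 -0.003  0.216]
top outlet_stem 0.97 [246. 136.] [0.652 0.031 0.216]
top outlet_grip 0.97 [290. 140.] [ 0.646 -0.049  0.216]
```

View pics/wrist1.png

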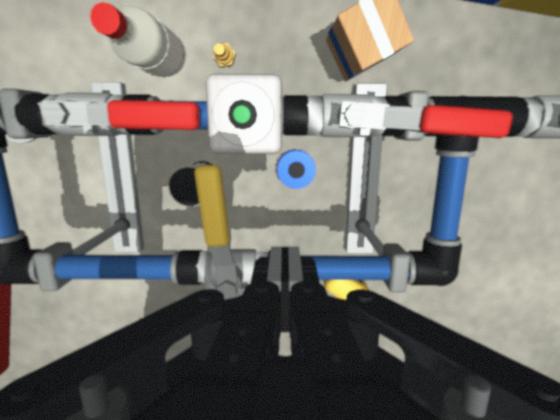

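```bash
python3 -m pendant '[{"translation":[0,0,-40],"yaw":0,"fingers":0},{"translation":[0,0,-40],"yaw":0,"fingers":0},{"translation":[0,0,-34],"yaw":0,"fingers":0},{"translation":[0,0,0],"yaw":0,"fingers":0}]'
python3 - <<'E'
import numpy as np
s=np.array([488,112])
for d in range(12,104,7):
    a=np.radians(d);u=np.array([np.cos(a),np.sin(a)]);n=np.array([-u[1],u[0]])
    print(d,np.round(s+76*u-23*n,0))
E
```

```text
t: 4.65
position: [0.5699, 0.0651, 0.2018]
orientation: [3.136, -0.017, 0.14]
contact_force: [-0.4, 0.6, 0.2]
grip_width: -0.0003
12 [567. 105.]
19 [567. 115.]
26 [566. 125.]
33 [564. 134.]
40 [561. 143.]
47 [557. 152.]
54 [551. 160.]
61 [545. 167.]
68 [538. 174.]
75 [530. 179.]
82 [521. 184.]
89 [512. 188.]
96 [503. 190.]
103 [493. 191.]
```

```bash
python3 -m pendant '[{"translation":[-1,15,0],"yaw":0,"fingers":0},{"translation":[-1,15,0],"yaw":0,"fingers":0},{"translation":[0,10,0],"yaw":0,"fingers":0},{"translation":[0,10,0],"yaw":0,"fingers":0},{"translation":[-1,10,0],"yaw":0,"fingers":0},{"translation":[-2,9,0],"yaw":0,"fingers":0}]'
```

```text
t: 5.25
position: [0.5656, 0.1345, 0.2074]
orientation: [3.125, -0.018, 0.143]
contact_force: [1.2, -9.9, -3.7]
grip_width: -0.0001
```

```bash
python3 -m pendant '[{"translation":[-4,9,-3],"yaw":0,"fingers":0},{"translation":[-5,9,-2],"yaw":0,"fingers":0},{"translation":[-6,8,-1],"yaw":0,"fingers":0},{"translation":[-6,7,0],"yaw":0,"fingers":0},{"translation":[-7,7,0],"yaw":0,"fingers":0},{"translation":[-8,5,0],"yaw":0,"fingers":0}]'
```

```text
t: 5.85
position: [0.5369, 0.1792, 0.2107]
orientation: [3.109, -0.037, 0.151]
contact_force: [7.0, -5.9, -5.0]
grip_width: -0.0002
```

```bash
python3 -m pendant '[{"translation":[-2,1,-5],"yaw":0,"fingers":0},{"translation":[-2,1,-5],"yaw":0,"fingers":0},{"translation":[-7,4,-3],"yaw":0,"fingers":0},{"translation":[-8,4,-2],"yaw":0,"fingers":0}]'
```

```text
t: 6.25
position: [0.5276, 0.1921, 0.2058]
orientation: [3.105, -0.063, 0.157]
contact_force: [6.8, -6.8, -1.4]
grip_width: 0.0002
```

```bash
python3 -m pendant '[{"translation":[-8,-1,-3],"yaw":0,"fingers":0},{"translation":[-8,-1,-2],"yaw":0,"fingers":0},{"translation":[-8,-1,-2],"yaw":0,"fingers":0},{"translation":[-8,-1,-2],"yaw":0,"fingers":0}]'
python3 - <<'E'
from h import *
p=imaging.snapshot("top"); save(p,"top2")
for n in ["bypass_stem","bypass_grip"]:
        for a in finder.landmark_of(n,p)[:2]: print(n,round(a["score"],2),np.round(a["pixel"]),np.round(atz(p,a["pixel"],.216),3))
p=imaging.snapshot("side"); save(p,"side2")
E
```

```text
t: 6.65
position: [0.5072, 0.196, 0.207]
orientation: [3.11, -0.096, 0.161]
contact_force: [8.7, -1.3, -4.7]
grip_width: -0.0001
bypass_stem 0.9 [201. 226.] [0.488 0.111 0.216]
bypass_grip 0.94 [156. 229.] [0.484 0.195 0.216]
```

View pics/side2.png

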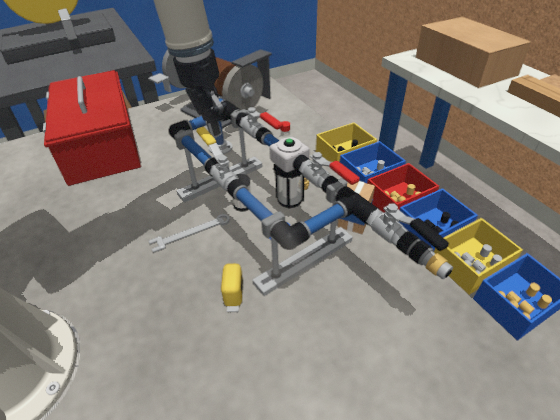

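```bash
python3 -m pendant '[{"translation":[-14,-2,-5],"yaw":0,"fingers":0},{"translation":[-14,-2,-4],"yaw":0,"fingers":0}]'; python3 -m pendant '[{"translation":[-16,-1,-3],"yaw":0,"fingers":0}]';python3 -m pendant '[{"translation":[-20,0,-3],"yaw":0,"fingers":0}]'
```

```text
t: 7.05
position: [0.4958, 0.1967, 0.2065]
orientation: [3.112, -0.134, 0.166]
contact_force: [80.9, -13.2, -37.9]
grip_width: -0.0003
t: 7.15
position: [0.4955, 0.1991, 0.21]
orientation: [3.113, -0.169, 0.171]
contact_force: [68.1, -5.4, -26.5]
grip_width: 0.0001
t: 7.25
position: [0.4939, 0.2035, 0.2154]
orientation: [3.115, -0.21, 0.175]
contact_force: [78.7, -2.3, -23.5]
grip_width: 0.0001
```

```bash
python3 -m pendant '[{"translation":[12,2,0],"yaw":0,"fingers":0},{"translation":[12,2,0],"yaw":0,"fingers":0},{"translation":[3,0,45],"yaw":0,"fingers":0},{"translation":[0,0,45],"yaw":0,"fingers":0},{"translation":[0,-30,10],"yaw":0,"fingers":0},{"translation":[0,-30,0],"yaw":0,"fingers":0}]'
python3 - <<'E'
from h import *
s=arm.observe();print(s['position'],s['orientation'],np.round(s['q'],3))
for c in ["wrist","top"]:
    p=imaging.snapshot(c); save(p,c+"3")
    for n in ["bypass_stem","bypass_grip","inlet_stem","inlet_grip","outlet_stem","outlet_grip"]:
        for a in finder.landmark_of(n,p)[:1]: print(c,n,round(a["score"],2),np.round(a["pixel"]),np.round(atz(p,a["pixel"],.216),3))
E
```

```text
t: 7.85
position: [0.5258, 0.1533, 0.3257]
orientation: [3.118, -0.222, 0.181]
contact_force: [-0.3, -0.5, -1.4]
grip_width: -0.0
[0.52576797 0.15333831 0.32573262] [ 3.11841176 -0.22178265  0.18099971] [ 0.314  0.033  1.837 -0.06   1.055  1.73 ]
wrist bypass_stem 0.8 [321. 286.] [0.487 0.112 0.216]
wrist bypass_grip 0.85 [231. 287.] [0.474 0.187 0.216]
wrist inlet_stem 0.85 [180. 104.] [0.617 0.254 0.216]
wrist inlet_grip 0.76 [275. 108.] [0.628 0.177 0.216]
wrist outlet_stem 0.71 [455. 117.] [0.648 0.028 0.216]
wrist outlet_grip 0.72 [548. 126.] [ 0.655 -0.052  0.216]
top bypass_stem 0.84 [203. 227.] [0.487 0.107 0.216]
top bypass_grip 0.76 [156. 236.] [0.471 0.194 0.216]
top inlet_stem 0.77 [123. 155.] [0.619 0.259 0.216]
top inlet_grip 0.78 [168. 151.] [0.625 0.174 0.216]
top outlet_stem 0.88 [246. 136.] [0.653 0.032 0.216]
top outlet_grip 0.65 [290. 137.] [ 0.651 -0.048  0.216]
```

View pics/wrist3.png

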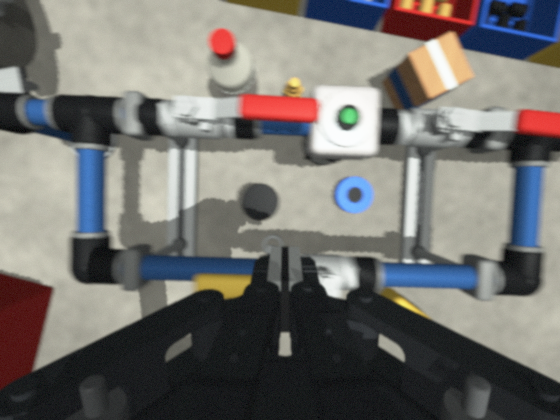

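View pics/top3.png

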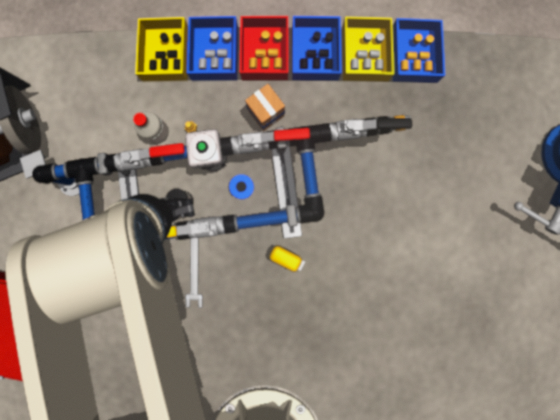

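Wrist view: the yellow sleeve (222,285) now lies along the bypass pipe, and it stopped against about 80 N. The pushes tilted the tool by about 12°. A quarter turn in yaw points that lean in the red levers' final push direction. I turn it while moving to the inlet lever.

```bash
python3 -m pendant '[{"translation":[8,2,0],"yaw":1,"fingers":0},{"translation":[8,2,0],"yaw":1,"fingers":0},{"translation":[8,2,0],"yaw":1,"fingers":0},{"translation":[8,2,0],"yaw":1,"fingers":0},{"translation":[8,2,0],"yaw":1,"fingers":0},{"translation":[8,2,0],"yaw":1,"fingers":0},{"translation":[8,2,0],"yaw":1,"fingers":0},{"translation":[8,2,0],"yaw":1,"fingers":0},{"translation":[8,2,0],"yaw":1,"fingers":0},{"translation":[8,2,0],"yaw":1,"fingers":0},{"translation":[8,2,0],"yaw":1,"fingers":0},{"translation":[8,2,0],"yaw":1,"fingers":0},{"translation":[8,2,0],"yaw":1,"fingers":0},{"translation":[8,2,0],"yaw":1,"fingers":0},{"translation":[8,2,0],"yaw":1,"fingers":0},{"translation":[8,2,0],"yaw":1,"fingers":0},{"translation":[8,2,0],"yaw":1,"fingers":0}]'
```

```text
t: 10.25
position: [0.6656, 0.1889, 0.321]
orientation: [3.119, -0.219, 1.724]
contact_force: [-0.6, 0.3, 0.5]
grip_width: -0.0002
```

```bash
python3 -m pendant '[{"translation":[8,-6,0],"yaw":0,"fingers":0},{"translation":[0,0,-40],"yaw":0,"fingers":0},{"translation":[0,0,-40],"yaw":0,"fingers":0},{"translation":[0,0,-30],"yaw":0,"fingers":0},{"translation":[0,0,0],"yaw":0,"fingers":0}]'
python3 - <<'E'
import numpy as np
for s in ([618,254],[650,28]):
  for d in range(-82,-193,-8):
    a=np.radians(d);u=np.array([np.cos(a),np.sin(a)]);n=np.array([u[1],-u[0]])
    print(d,np.round(s+76*u-23*n,0))
E
```

```text
t: 10.75
position: [0.6766, 0.181, 0.2083]
orientation: [3.116, -0.218, 1.716]
contact_force: [-0.5, 0.7, -0.8]
grip_width: 0.0001
-82 [651. 182.]
-90 [641. 178.]
-98 [630. 176.]
-106 [619. 175.]
-114 [608. 175.]
-122 [597. 177.]
-130 [587. 181.]
-138 [577. 186.]
-146 [568. 192.]
-154 [560. 200.]
-162 [553. 209.]
-170 [547. 218.]
-178 [543. 228.]
-186 [540. 239.]
-82 [683. -44.]
-90 [673. -48.]
-98 [662. -50.]
-106 [651. -51.]
-114 [640. -51.]
-122 [629. -49.]
-130 [619. -45.]
-138 [609. -40.]
-146 [600. -34.]
-154 [592. -26.]
-162 [585. -17.]
-170 [579.  -8.]
-178 [575.   2.]
-186 [572.  13.]
```

```bash
python3 -m pendant '[{"translation":[-12,0,-4],"yaw":0,"fingers":0},{"translation":[-13,0,-2],"yaw":0,"fingers":0},{"translation":[-14,-2,0],"yaw":0,"fingers":0},{"translation":[-14,-1,-1],"yaw":0,"fingers":0},{"translation":[-14,0,-1],"yaw":0,"fingers":0},{"translation":[-14,0,-2],"yaw":0,"fingers":0}]'
```

```text
t: 11.35
position: [0.6068, 0.1778, 0.2081]
orientation: [3.085, -0.217, 1.709]
contact_force: [10.8, 2.2, -2.3]
grip_width: -0.0001
```

```bash
python3 -m pendant '[{"translation":[-13,2,-3],"yaw":0,"fingers":0},{"translation":[-13,4,-3],"yaw":0,"fingers":0},{"translation":[-12,6,-3],"yaw":0,"fingers":0},{"translation":[-11,8,-3],"yaw":0,"fingers":0}]'
```

```text
t: 11.75
position: [0.5711, 0.1969, 0.2087]
orientation: [3.045, -0.214, 1.706]
contact_force: [10.2, -4.7, -0.8]
grip_width: 0.0002
```

```bash
python3 -m pendant '[{"translation":[-10,9,-3],"yaw":0,"fingers":0},{"translation":[-9,11,-3],"yaw":0,"fingers":0},{"translation":[-5,12,-3],"yaw":0,"fingers":0}]'; python3 -m pendant '[{"translation":[-4,12,-3],"yaw":0,"fingers":0}]'; python3 -m pendant '[{"translation":[-2,12,-3],"yaw":0,"fingers":0}]'
```

```text
t: 12.05
position: [0.5548, 0.2263, 0.2083]
orientation: [3.021, -0.209, 1.705]
contact_force: [-1.2, -14.9, 8.3]
grip_width: -0.0001
t: 12.15
position: [0.5544, 0.2286, 0.2081]
orientation: [3.012, -0.189, 1.711]
contact_force: [6.8, -114.8, 40.8]
grip_width: 0.0001
t: 12.25
position: [0.5549, 0.228, 0.2082]
orientation: [3.007, -0.167, 1.715]
contact_force: [-10.4, -93.6, 44.6]
grip_width: 0.0
```

The force jumped sharply at the stop, to about 122 N by the reading. That is more than I wanted, and I'll use much smaller steps at the next stop. Now I back off and check.

```bash
python3 -m pendant '[{"translation":[0,-10,0],"yaw":0,"fingers":0},{"translation":[0,-10,0],"yaw":0,"fingers":0},{"translation":[0,-3,40],"yaw":0,"fingers":0},{"translation":[0,0,40],"yaw":0,"fingers":0},{"translation":[20,-40,30],"yaw":0,"fingers":0},{"translation":[25,-40,0],"yaw":0,"fingers":0},{"translation":[25,-40,0],"yaw":0,"fingers":0},{"translation":[25,-40,0],"yaw":0,"fingers":0}]'
python3 - <<'E'
from h import *
s=arm.observe();print(s['position'],s['orientation'],np.round(s['q'],3))
for c in ["wrist","top","side"]:
    p=imaging.snapshot(c); save(p,c+"4")
    for n in ["bypass_stem","bypass_grip","inlet_stem","inlet_grip","outlet_stem","outlet_grip"]:
        for a in finder.landmark_of(n,p)[:1]: print(c,n,round(a["score"],2),np.round(a["pixel"]),np.round(atz(p,a["pixel"],.216),3))
cv2.imwrite("pics/c4.png",np.vstack([cv2.imread("pics/%s4.png"%c)[:,:,:] for c in ["wrist"]]))
E
```

```text
t: 13.05
position: [0.6495, 0.0435, 0.3358]
orientation: [2.986, -0.167, 1.717]
contact_force: [1.2, -0.1, -0.4]
grip_width: 0.0001
[0.64949402 0.04350761 0.33584504] [ 2.98634376 -0.16661305  1.71652628] [-0.035  0.248  1.564  0.203  1.211 -0.228]
wrist bypass_stem 0.62 [ 60. 119.] [0.485 0.11  0.216]
wrist bypass_grip 0.73 [51. 10.] [0.475 0.189 0.216]
wrist outlet_stem 0.61 [260. 245.] [0.649 0.026 0.216]
top bypass_stem 0.88 [200. 225.] [0.49  0.113 0.216]
top bypass_grip 0.61 [184. 198.] [0.539 0.143 0.216]
top inlet_stem 0.66 [123. 156.] [0.618 0.258 0.216]
top inlet_grip 0.82 [133. 200.] [0.535 0.239 0.216]
top outlet_stem 0.97 [247. 133.] [0.658 0.029 0.216]
top outlet_grip 0.17 [123. 155.] [0.618 0.258 0.216]
side bypass_stem 0.66 [222. 152.] [0.488 0.118 0.216]
side bypass_grip 0.79 [204. 136.] [0.477 0.188 0.216]
side inlet_stem 0.73 [252. 107.] [0.615 0.249 0.216]
side inlet_grip 0.8 [222. 117.] [0.539 0.242 0.216]
side outlet_stem 0.64 [316. 149.] [0.648 0.032 0.216]
side outlet_grip 0.82 [344. 169.] [ 0.658 -0.046  0.216]
```

View pics/wrist4.png

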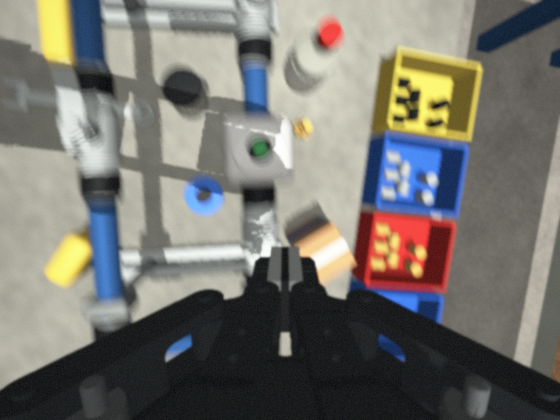

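View pics/top4.png

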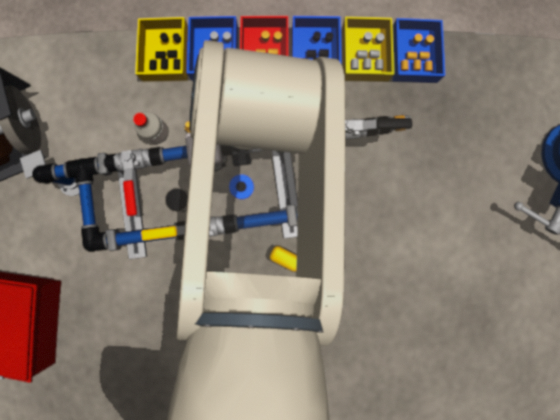

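View pics/side4.png

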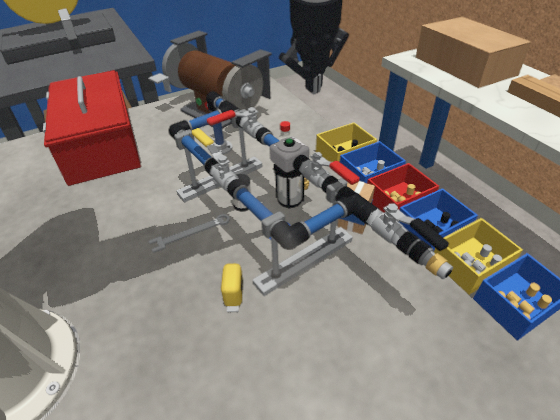

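Top view: the inlet sleeve (130,198) now lies across the pipe and the yellow one (160,233) along it. Next is the outlet lever.

```bash
python3 -m pendant '[{"translation":[24,-40,0],"yaw":0,"fingers":0},{"translation":[24,-40,0],"yaw":0,"fingers":0},{"translation":[4,-4,-20],"yaw":0,"fingers":0},{"translation":[0,0,-40],"yaw":0,"fingers":0},{"translation":[0,0,-40],"yaw":0,"fingers":0},{"translation":[0,0,-24],"yaw":0,"fingers":0},{"translation":[0,0,0],"yaw":0,"fingers":0}]'
```

```text
t: 14.8
position: [0.7032, -0.0437, 0.2071]
orientation: [2.985, -0.165, 1.716]
contact_force: [-1.4, -0.0, -0.6]
grip_width: 0.0002
```

```bash
python3 -m pendant '[{"translation":[-8,0,-4],"yaw":0,"fingers":0},{"translation":[-12,-1,-2],"yaw":0,"fingers":0},{"translation":[-13,-2,-1],"yaw":0,"fingers":0},{"translation":[-13,-2,-2],"yaw":0,"fingers":0},{"translation":[-13,0,-2],"yaw":0,"fingers":0},{"translation":[-13,0,-2],"yaw":0,"fingers":0}]'
```

```text
t: 15.4
position: [0.6402, -0.0487, 0.2057]
orientation: [2.953, -0.159, 1.717]
contact_force: [10.4, 0.7, -2.3]
grip_width: -0.0001
```

```bash
python3 -m pendant '[{"translation":[-13,2,-3],"yaw":0,"fingers":0},{"translation":[-13,4,-3],"yaw":0,"fingers":0},{"translation":[-12,6,-3],"yaw":0,"fingers":0},{"translation":[-11,7,-3],"yaw":0,"fingers":0},{"translation":[-10,9,-3],"yaw":0,"fingers":0}]'
```

```text
t: 15.9
position: [0.5947, -0.0254, 0.2072]
orientation: [2.905, -0.141, 1.717]
contact_force: [9.2, -6.0, -2.9]
grip_width: 0.0002
```

```bash
python3 -m pendant '[{"translation":[-8,9,-2],"yaw":0,"fingers":0},{"translation":[-5,9,-2],"yaw":0,"fingers":0}]'; python3 -m pendant '[{"translation":[-3,5,-1],"yaw":0,"fingers":0}]'; python3 -m pendant '[{"translation":[-1,5,-1],"yaw":0,"fingers":0}]'
```

```text
t: 16.1
position: [0.585, -0.0101, 0.2082]
orientation: [2.891, -0.133, 1.717]
contact_force: [5.1, -8.6, -5.2]
grip_width: -0.0001
t: 16.2
position: [0.583, -0.0062, 0.2093]
orientation: [2.886, -0.129, 1.718]
contact_force: [4.2, -7.8, -4.2]
grip_width: 0.0
t: 16.3
position: [0.5821, -0.0027, 0.2098]
orientation: [2.882, -0.125, 1.718]
contact_force: [2.3, -14.9, -7.9]
grip_width: 0.0
```

```bash
python3 -m pendant '[{"translation":[0,5,-3],"yaw":0,"fingers":0}]'; python3 -m pendant '[{"translation":[0,5,-3],"yaw":0,"fingers":0}]'; python3 -m pendant '[{"translation":[0,5,-3],"yaw":0,"fingers":0}]'
```

```text
t: 16.4
position: [0.5826, -0.0019, 0.2092]
orientation: [2.878, -0.116, 1.72]
contact_force: [-14.2, -43.9, 20.5]
grip_width: 0.0002
t: 16.5
position: [0.5833, -0.002, 0.209]
orientation: [2.874, -0.105, 1.722]
contact_force: [-8.5, -36.0, 14.1]
grip_width: 0.0002
t: 16.6
position: [0.5839, -0.0021, 0.2089]
orientation: [2.87, -0.095, 1.723]
contact_force: [-8.3, -31.1, 11.0]
grip_width: 0.0002
```

Solid stop at 44 N. Now I back off, rise and check all the levers.

```bash
python3 -m pendant '[{"translation":[0,-10,0],"yaw":0,"fingers":0},{"translation":[0,-10,0],"yaw":0,"fingers":0},{"translation":[0,-3,40],"yaw":0,"fingers":0},{"translation":[0,0,40],"yaw":0,"fingers":0},{"translation":[0,0,40],"yaw":0,"fingers":0},{"translation":[-20,-40,0],"yaw":0,"fingers":0},{"translation":[-20,-40,0],"yaw":0,"fingers":0},{"translation":[-20,-40,0],"yaw":0,"fingers":0},{"translation":[-20,-40,0],"yaw":0,"fingers":0},{"translation":[-20,-40,0],"yaw":0,"fingers":0},{"translation":[-20,-40,0],"yaw":0,"fingers":0},{"translation":[-20,-40,0],"yaw":0,"fingers":0},{"translation":[0,-40,0],"yaw":0,"fingers":0},{"translation":[0,0,0],"yaw":0,"fingers":0}]'
python3 - <<'E'
from h import *
P={}
for c in ["top","side"]:
    p=imaging.snapshot(c); save(p,c+"5")
    for n in ["bypass","inlet","outlet","tool"]:
        q=[]
        for e in ["_stem","_grip"]:
            a=finder.landmark_of(n+e,p)[:1]
            if a: q.append(atz(p,a[0]["pixel"],.216)); print(c,n+e,round(a[0]["score"],2),np.round(a[0]["pixel"]),np.round(q[-1],3))
        if len(q)==2: d=q[1]-q[0]; print("  angle",np.degrees(np.arctan2(d[1],d[0])).round(1))
p=imaging.snapshot("top"); im=p["frame"][:,:,::-1][90:270,20:430]; cv2.imwrite("pics/crop5.png",cv2.resize(im,None,fx=1.9,fy=1.9,interpolation=cv2.INTER_CUBIC))
E
```

```text
t: 18.0
position: [0.4338, -0.357, 0.3511]
orientation: [2.843, -0.084, 1.731]
contact_force: [0.7, 0.5, 0.4]
grip_width: 0.0004
top bypass_stem 0.69 [203. 226.] [0.488 0.108 0.216]
top bypass_grip 0.71 [156. 234.] [0.474 0.194 0.216]
  angle 99.3
top inlet_stem 0.68 [123. 155.] [0.619 0.258 0.216]
top inlet_grip 0.61 [131. 201.] [0.534 0.241 0.216]
  angle -169.0
top outlet_stem 0.78 [248. 134.] [0.657 0.029 0.216]
top outlet_grip 0.67 [252. 183.] [0.567 0.02  0.216]
  angle -174.3
top tool_stem 0.65 [352. 126.] [ 0.673 -0.16   0.216]
top tool_grip 0.84 [394. 120.] [ 0.685 -0.239  0.216]
  angle -81.4
side bypass_stem 0.62 [222. 154.] [0.484 0.109 0.216]
side bypass_grip 0.62 [204. 136.] [0.477 0.19  0.216]
  angle 94.9
side tool_stem 0.62 [232. 283.] [ 0.382 -0.178  0.216]
side tool_grip 0.66 [427. 236.] [ 0.669 -0.244  0.216]
  angle -13.1
```

View pics/crop5.png

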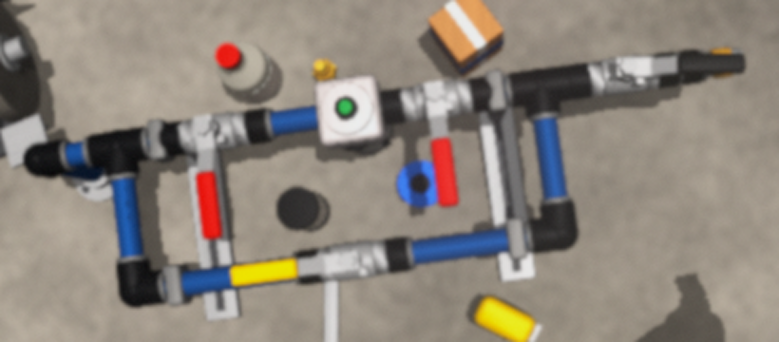

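View pics/side5.png

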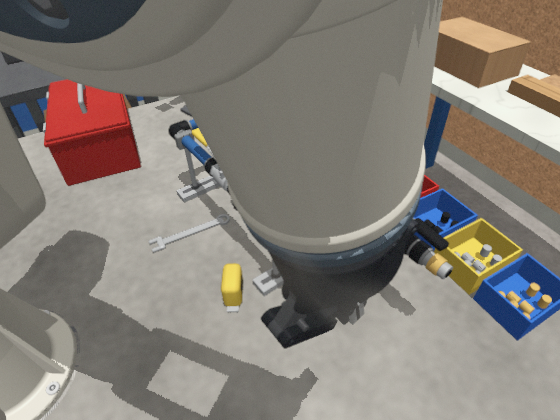

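Everything loose is in place in the picture. I'll check the sleeve angles more precisely by colour before handing in.

Run:
```python
from h import *
p=imaging.snapshot("top"); hsv=cv2.cvtColor(p["frame"],cv2.COLOR_RGB2HSV)
H,S,V=[hsv[...,i].astype(int) for i in range(3)]
red=((H<8)|(H>172))&(S>180)&(V>90); yel=(H>20)&(H<34)&(S>150)&(V>100)
for nm,m,(x0,x1,y0,y1) in [("inlet",red,(115,145,170,225)),("outlet",red,(235,270,155,205)),("bypass",yel,(130,185,215,250))]:
    k=np.zeros_like(m);k[y0:y1,x0:x1]=m[y0:y1,x0:x1]
    ys,xs=np.nonzero(k); w=np.array([atz(p,(x,y),.22)[:2] for x,y in zip(xs,ys)])
    c=w.mean(0);e,v=np.linalg.eigh(np.cov((w-c).T));d=v[:,1]
    print(nm,len(xs),c.round(4),"angle mod180",(np.degrees(np.arctan2(d[1],d[0]))%180).round(1),"len",(np.ptp((w-c)@d)).round(3))
```

```text
inlet 311 [0.5398 0.2433] angle mod180 8.0 len 0.063
outlet 302 [0.5714 0.0167] angle mod180 7.7 len 0.061
bypass 379 [0.4763 0.1885] angle mod180 97.6 len 0.064
```

All three agree with the airline axes (about 8° for shut, 98° for open), so I'm handing in.

```bash
python3 -c "
from station import arm
print(arm.sign_off())"
```

```text
the job is handed in; nothing more can be done
None
```

The filter is on bypass and the job is handed in, but one push may have broken the 120 N wrist-force limit. I pushed the yellow bypass lever fully open first, then the inlet lever shut, then the outlet lever shut. Each was pushed with the closed fingertips until it met its stop.

**Lever positions:** Measured from the sleeve colours in the last top picture, the inlet lies at 8.0° and the outlet at 7.7°. The bypass lies at 97.6°. The pipe axes are at about 8° and 98°, so all three are at their stops within measurement error.

**Left alone:** The black tool lever still reads along the pipe, at about -81° in the top view. The loose things I could see were standing where they began, and the arm was clear of everything. The job took about 19 s.

**Failed or disagreed:**
- **Wrist force:** When the inlet lever hit its stop, one force reading came to about 122 N in total, which is just over the 120 N limit. I used smaller steps at the outlet stop, which peaked at about 50 N. The bypass stop had read about 90 N.
- **Tool tilt:** The pushes tilted the tool by up to about 15°. Moves can only turn it in yaw, so I could not straighten it.
- **Last side picture:** The arm hid the red levers in it, and its bypass angle of 94.9° and its tool-stem position disagreed with the top view. I relied on the top view.

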